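Close the finisher barrels and start it

TASK

Get the little vibratory finisher ready and start it: find the matching lid for each of its two open barrels among the lids lying on the bench and seat each lid fully home, flat on its barrel's rim. Only when both barrels are closed, press the start button fully down and let it spring back. Leave the odd lid that fits neither barrel, and the other things on the bench, where they lie.

Things in the scene. Friction and masses are not known exactly. Their poses are not given: they have to be found in the camera images.
- round_lid: Loose round steel lid lying right way up, 0.2 kg. Origin: centre of its underside, z up. From there up: rubber plug 78 mm diameter, 14 mm high (lowest 5 mm tapered); flange 98 mm diameter, 6 mm thick (14 to 20 mm); upright wooden knob 28 mm diameter, 36 mm high (20 to 56 mm). Fits the round barrel. The three lids may swap places.
- oblong_lid: Loose rectangular steel lid lying right way up, 0.22 kg. Origin: centre of its underside, z up. From there up: rubber plug 90 (x) by 70 mm (y), 14 mm high (lowest 5 mm: 84 by 64); flange 110 by 90 mm, 6 mm thick (14 to 20 mm); wooden bar grip 60 mm along x, 20 mm wide, 36 mm high (20 to 56 mm). Fits the rectangular barrel either way round.
- spare_lid: Loose larger round steel lid, 120 mm diameter, plug 104 mm diameter, otherwise made like the round lid. It fits neither barrel; leave it where it lies. Origin: centre of the underside of its plug.
- round_mouth (a point): Centre of the open mouth of the round steel barrel, at rim height (100 mm above the bench), z up. The barrel is fixed on the finisher: outside 92 mm, inside 84 mm diameter, 65 mm high. The lid is home when its flange lies on the rim: lid origin 14 mm below this point. The barrels may swap places.
- oblong_mouth (a point): Centre of the open mouth of the rectangular steel barrel, at rim height (100 mm above the bench); x along its long side, z up. The barrel is fixed on the finisher: outside 104 (x) by 84 mm (y), opening 96 by 76 mm, 65 mm high. The lid is home when its flange lies on the rim: lid origin 14 mm below this point.
- finisher: The vibratory finisher: fixed grey base 170 mm (x) by 300 mm (y), top 35 mm above the bench; origin at the centre of its underside, z up. The barrels stand side by side on it, at x = +20 mm and y = +75 and -75 mm; the start button is near the middle of its front edge (x = -60 mm, y = 0).
- start_top (a point): Centre of the top of the start button's grey cap when up, 32 mm diameter, in a black housing on the finisher; pressed straight down, 6 mm travel, about 5 N.
- start (a joint): Start button: 0 up, 0.006 m fully down; springs back by itself.
- burin: Engraver's burin with wooden handle, about 125 mm long, lying on the bench; leave alone. Origin under the front end of the handle, blade along +x.
- brush: Brush, 150 mm long, lying along its x on the bench; leave alone.
- ink_bottle: Closed black ink jar, 54 mm diameter, 85 mm high; leave alone. Origin under its centre.
- wood_block: Carved wood block, 100 x 75 x 20 mm, lying flat; leave alone. Origin under its centre.
- tape_roll: Roll of brown tape, 90 mm diameter, 24 mm high, lying flat; leave alone. Origin under its centre.
- mallet: Wooden mallet lying on its side, 60 mm thick head 90 mm long along y, handle 160 mm along -x; leave alone. Origin under the head.
Not all that is in view belongs to the job. What is shaped like the round_lid but orange is not meant. Leave any purple look-alike of the oblong_lid alone.

How it is judged:
By the outcome, as a careful person would: the job done as asked, in the order asked, and still so for the second after the job is handed in, with the robot touching nothing.
It also fails if it takes over 66 s, if anything falls off the work surface, if the arm or the gripper's body presses on something with over 40 N, if the wrist force passes 120 N, or if a joint passes its speed limit or range.

ROBOT

A 6-joint arm with a two-finger parallel gripper is mounted at the origin on the work surface. World frame = base frame: x ahead of the robot, y to its left, z up, the work surface at z = 0. Lengths are in m, angles in rad, forces in N, time in s.
With the tool pointing down it reaches from about 0.25 to 0.775 m from the base axis. Payload 4 kg.
Tool frame: the origin (TCP) lies midway between the tips of the shut fingers; the grasp point (between the pads) lies 19 mm behind it (env.pinch_z is the z of the grasp point in the tool frame, in m); z points along the fingers, y is the line along which they close (so a half turn about z gives the same grasp; the last joint's range is limited). The gripper opens to 94 mm and grips with 3 to 60 N. Pads are 16 mm wide; open, the fingers measure 119 mm over their backs; the gripper's body (75 mm by 177 mm) begins 78 mm behind the grasp point.
Start: joints at [1.228, 0.087, 1.371, -0, 1.684, -0.103], TCP at [0.131, 0.534, 0.206] pointing down, gripper open.
Joint ranges: [-3.1, 3.1], [-0.76, 2.03], [0.27, 2.55], [-1.08, 4.22], [0.17, 2.65], [-2.57, 2.57]. Speed limits (rad/s): [2.79, 2.79, 3.14, 3.14, 3.14, 3.14].

INTERFACE

Orientations are given as a rotation vector (axis times angle).
In Python, from plant import env, viewer, ticket gives the robot as it stands.
- The arm moves only by the shell command python3 -m creep 'ROWS' [FORCE]. ROWS is JSON, a list of rows, each an object with "translation": the shift along the world's x, y, z normalised to -1 to 1, where 1 is 800 mm, a list of three; "delta_rot": the turn, a rotation vector about the world's x, y, z normalised to -1 to 1, where 1 is pi/4 rad, a list of three; "hand": the gripper command: -1 is shut, 1 is fully open, values between are in proportion. In form: [{"translation": [x, y, z], "delta_rot": [wx, wy, wz], "hand": hand}, ...]. A call has 1 to 12 rows; each row is the pose to reach, as a shift and turn from the pose commanded when the call began; what a row does not reach only later rows make up. A row lasts 1/12 s, in which the tool goes at most 41.7 mm and 7.16 degrees, less where a joint would pass 70% of its speed; a pose out of reach is approached as far as the arm can. A call with a number of a shift or a turn outside -1 to 1 is refused whole. A call with a gripper value outside its range is refused whole. The fingers move at their own pace and stop on an object; FORCE is the grip in N (left out, the last holds). Time passes only in rows, so rows that repeat a pose let the fingers close. It gives the time, the measured TCP pose, the force, the opening and the grip force at its end, in the units of the state.
- env.sense(): the state, without advancing time (a new reading comes with each control period).
- viewer.grab_frame(name): name is "side" or "top"; returns a dict with "pixels" (420x560x3 uint8, red, green, blue), "intrinsics" (3x3 intrinsics, pixels), "R" (3x3) and "t" (3): a world point X has camera coordinates R X + t. Camera axes: x right, y down, z forward; pixel columns grow to the right and rows downward; lengths in m; the calibration is good to about 2 mm. A picture is of the moment at which its call begins. There is no depth.
- ticket.sign_off(): hands the job in; it is judged then, once.
Trained networks look in the newest picture that a camera, given by its name, has taken for a name from the list of things; names that differ only in an ending like _2 or _b are one class to them, and where a whole thing is asked for, a point or a joint stands for the part that bears it (a point fixed in the world has none). Each returns a list of dicts, best first, with "conf" (0 to 1); they miss things now and then, are a little off and sometimes report something else, mostly with a low value. They report only what shows in the picture. A call takes as long as a camera call. They do not tell look-alikes from the thing itself.
- viewer.boxes_of(thing, camera): "location" ([x, y, z] in m, in the coordinates of the camera as it stood for that picture, good to about 4 mm: the middle of the surface that is visible of it).
The state is a dict: "t": time; "joints": joint angles; "dq": joint speeds; "joint_efforts": joint torques, N m; "position": TCP position; "ee_rot": TCP orientation; "force": force on the tool from outside, world axes, zero at the start; "torque": the same for the moment, N m; "finger_gap": finger opening in m; "grasp_force": force on a finger pad.
Only numpy, scipy, OpenCV 4.12 (cv2) and the standard library are available. Lean on these libraries where they do the work, as an engineer would, in place of code of your own. Each camera call takes 0.05 s, during which the arm holds its last target. There are 200 camera calls.

## Working session

There is one attempt and no reset: what is moved stays moved. The work goes in short steps, Python scripts to look and compute and a shell command to move; the robot and the scene stay as the last step left them, time stands still between calls to the robot, and variables do not carry over. Pictures are saved under pics/ and viewed, at most 10 in all, crops included, and the job is handed in when it is done.

```bash
mkdir -p pics; cat > h.py <<'E'
import numpy as np, cv2
from plant import env, viewer, ticket
def grab(c,name=None):
    f=viewer.grab_frame(c)
    if name: cv2.imwrite('pics/'+name,f['pixels'][:,:,::-1])
    return f
def w2p(f,X):
    c=np.array(f['R'])@np.array(X)+f['t']; p=np.array(f['intrinsics'])@c; return p[:2]/p[2]
def p2w(f,uv,z):
    R=np.array(f['R']);d=R.T@np.linalg.inv(f['intrinsics'])@np.array([uv[0],uv[1],1.]);o=-R.T@np.array(f['t'])
    return o+d*(z-o[2])/d[2]
def c2w(f,x): return np.array(f['R']).T@(np.array(x)-f['t'])
E
python3 - <<'E'
from h import *
np.set_printoptions(precision=3,suppress=True)
for c in('side','top'):
    f=grab(c,c+'0.png'); print(c,-np.array(f['R']).T@f['t'])
    for n in ['round_lid','oblong_lid','spare_lid','finisher','start_top']:
        for b in viewer.boxes_of(n,c): 
            if b['conf']>.25:
                w=c2w(f,b['location']);print(n,round(b['conf'],2),w,w2p(f,w).round())
print(env.sense(),env.pinch_z)
E
```

```text
side [0.441 0.702 0.933]
round_lid 0.97 [ 0.348 -0.434  0.018] [333. 138.]
round_lid 0.83 [ 0.499 -0.361  0.02 ] [288. 148.]
round_lid 0.74 [0.454 0.32  0.017] [285. 346.]
oblong_lid 0.72 [0.288 0.365 0.015] [358. 373.]
oblong_lid 0.71 [0.454 0.325 0.019] [285. 347.]
oblong_lid 0.61 [ 0.498 -0.36   0.019] [289. 149.]
spare_lid 0.94 [ 0.439 -0.033  0.022] [300. 225.]
spare_lid 0.45 [ 0.687 -0.056  0.074] [214. 200.]
finisher 0.86 [0.615 0.094 0.036] [231. 254.]
start_top 0.42 [0.595 0.019 0.057] [243. 227.]
top [ 0.348 -0.015  1.384]
round_lid 0.61 [ 0.348 -0.441  0.021] [400. 261.]
round_lid 0.56 [ 0.502 -0.374  0.018] [380. 214.]
oblong_lid 0.7 [0.459 0.306 0.023] [173. 222.]
oblong_lid 0.56 [0.296 0.355 0.025] [155. 272.]
spare_lid 0.79 [ 0.433 -0.039  0.022] [278. 232.]
finisher 0.69 [0.621 0.034 0.036] [257. 174.]
start_top 0.48 [0.596 0.014 0.06 ] [263. 180.]
{'t': 0.6, 'joints': array([ 1.228,  0.087,  1.371,  0.   ,  1.684, -0.103]), 'dq': array([-0.   ,  0.   ,  0.001,  0.   , -0.001,  0.   ]), 'joint_efforts': array([ -0.001, -33.978, -30.241,   0.072,   0.024,   0.   ]), 'position': array([0.131, 0.534, 0.206]), 'ee_rot': array([0.376, 3.119, 0.   ]), 'force': array([0.487, 0.367, 0.225]), 'torque': array([-0.004, -0.009, -0.008]), 'grasp_force': 0.0, 'finger_gap': 0.09384076557835974} -0.0188
```

View pics/side0.png

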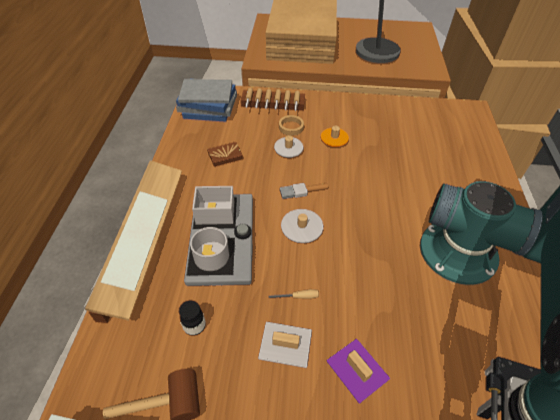

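View pics/top0.png

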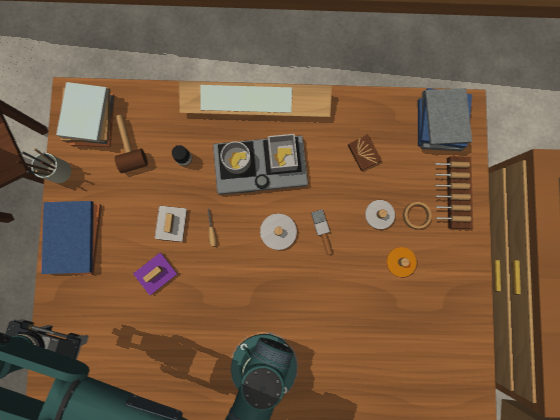

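Both views show three pale lids. In top: pale round (380,214), larger pale round (278,232), and pale oblong (171,224). The orange round (402,262) and purple oblong (155,273) are the excluded look-alikes. The 98 mm round lid should be (380,214), since (278,232) is visibly larger. The round barrel is at (237,157) and the rectangular one at (283,153). I'll measure these and confirm in one crop.

```bash
cat > m.py <<'E'
from h import *
np.set_printoptions(precision=4,suppress=True)
def blob(f,seed,z,half=40,fine=4,smax=70,vmin=120):
    R0=p2w(f,seed,z)[:2]
    # rectify to metric plane z, 1 mm/px
    g=np.array([[R0[0]+dx,R0[1]+dy,z] for dx,dy in [(-.1,-.1),(.1,-.1),(.1,.1),(-.1,.1)]])
    src=np.float32([w2p(f,x) for x in g]);dst=np.float32([[0,0],[400,0],[400,400],[0,400]])
    im=cv2.warpPerspective(f['pixels'],cv2.getPerspectiveTransform(src,dst),(400,400),flags=cv2.INTER_CUBIC)
    hsv=cv2.cvtColor(im,cv2.COLOR_RGB2HSV)
    m=((hsv[...,1]<smax)&(hsv[...,2]>vmin)).astype(np.uint8)
    n,l,s,c=cv2.connectedComponentsWithStats(m); 
    k=1+np.argmax(s[1:,4]); cs,_=cv2.findContours((l==k).astype(np.uint8),0,1); h=cv2.convexHull(max(cs,key=cv2.contourArea))
    r=cv2.minAreaRect(h);M=cv2.moments(h);cx,cy=M['m10']/M['m00'],M['m01']/M['m00']
    t=lambda x,y:(R0[0]-.1+x/2000,R0[1]-.1+y/2000)
    return np.array(t(*r[0])),np.array(t(cx,cy)),np.array(r[1])/2,r[2],im
E
python3 - <<'E'
from m import *
T=grab('top');S=grab('side')
P={'round':((380,214),(289,148)),'spare':((278,232),(302,226)),'obl':((171,224),(286,345))}
ims=[]
for n,(a,b) in P.items():
    for c,f,s in(('top',T,a),('side',S,b)):
        r=blob(f,s,.02);print(n,c,r[0],r[1],r[2],round(r[3],1));ims.append(r[4])
for n,a,b in(('rb',(237,157),(210,250)),('ob',(283,153),(214,205)),('fin',(262,182),(243,231))):
    for c,f,s in(('top',T,a),('side',S,b)):
        r=blob(f,s,.1 if n!='fin' else .06,smax=60,vmin=90);print(n,c,r[0],r[1],r[2],round(r[3],1));
a=cv2.resize(T['pixels'][125:285,130:430],None,fx=2.6,fy=2.6,interpolation=cv2.INTER_CUBIC)
cv2.imwrite('pics/crop1.png',a[:,:,::-1])
b=cv2.resize(S['pixels'][115:295,170:350],None,fx=3.3,fy=3.3,interpolation=cv2.INTER_CUBIC)
cv2.imwrite('pics/crop2.png',b[:,:,::-1])
E
```

```text
round top [ 0.5008 -0.3737] [ 0.5006 -0.3737] [96. 98.] 0.0
round side [ 0.4998 -0.369 ] [ 0.4998 -0.3696] [ 97.9768 100.4168] 4.3
spare top [ 0.4357 -0.0386] [ 0.4362 -0.0383] [119.5 118.5] 90.0
spare side [ 0.4354 -0.035 ] [ 0.4352 -0.035 ] [119.2386 122.9648] 11.3
obl top [0.4541 0.3145] [0.4542 0.3144] [ 91.4202 110.5871] 85.1
obl side [0.4527 0.3164] [0.4528 0.3165] [ 92.0974 110.6166] 85.2
rb top [0.6393 0.0762] [0.6435 0.0826] [166.4579 180.3724] 7.1
rb side [0.6329 0.1241] [0.6377 0.1302] [156.652  206.0212] 7.2
ob top [ 0.6765 -0.0344] [ 0.6791 -0.0267] [121.0763 159.0078] 8.8
ob side [ 0.6519 -0.0001] [ 0.6548 -0.002 ] [160.8172 179.2103] 6.5
fin top [0.5844 0.0745] [0.5835 0.0753] [43.4822 90.234 ] 7.0
fin side [0.6235 0.08  ] [0.6274 0.0825] [107. 134.] 90.0
```

View pics/crop1.png

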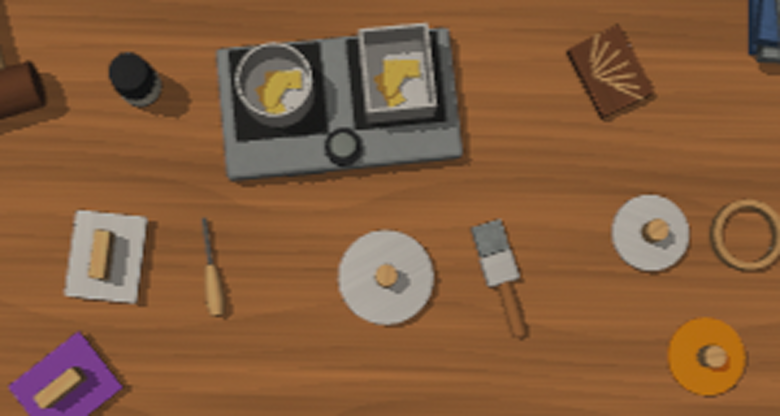

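View pics/crop2.png

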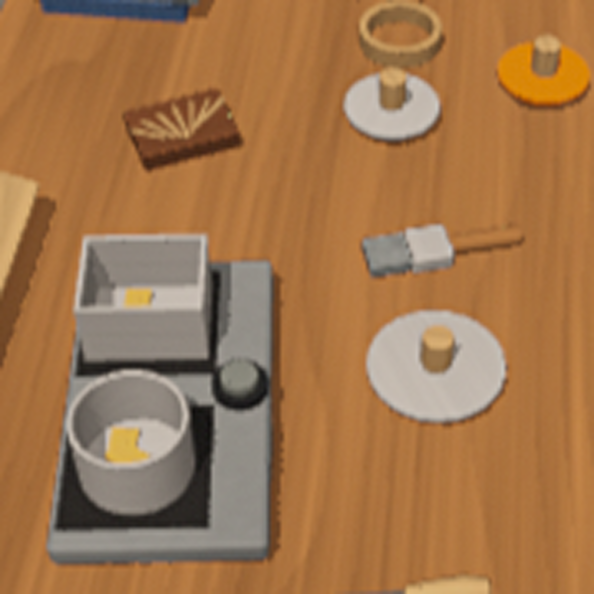

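The crops confirm it. The round lid is the pale one at crop1 (651,233), measured at 98 mm. The pale disc at (386,277) measures 119 mm, so it is the spare. The oblong lid is pale at (106,256). Next I'll fit the finisher pose from both cameras.

```bash
cat > fin.py <<'E'
from m import *
from scipy.optimize import minimize, least_squares
a=np.linspace(0,2*np.pi,120,endpoint=False)
def rect(x,y,w,h,z,n=30):
    s=np.linspace(-1,1,n);o=np.ones(n)
    return np.r_[np.c_[x+s*w/2,y+o*h/2,0*s+z],np.c_[x+s*w/2,y-o*h/2,0*s+z],np.c_[x+o*w/2,y+s*h/2,0*s+z],np.c_[x-o*w/2,y+s*h/2,0*s+z]]
def circ(x,y,d,z): return np.c_[x+d/2*np.cos(a),y+d/2*np.sin(a),0*a+z]
def proj(f,X):
    c=X@np.array(f['R']).T+f['t'];p=c@np.array(f['intrinsics']).T;return p[:,:2]/p[:,2:]
def place(q,X):
    c,s=np.cos(q[2]),np.sin(q[2]);return np.c_[q[0]+c*X[:,0]-s*X[:,1],q[1]+s*X[:,0]+c*X[:,1],X[:,2]]
def fit(f,X,q0,sig=1.0):
    g=cv2.GaussianBlur(f['pixels'],(0,0),sig).astype(np.float32)
    G=sum(np.hypot(cv2.Sobel(g[...,k],-1,1,0),cv2.Sobel(g[...,k],-1,0,1)) for k in range(3))
    G=np.minimum(G,np.percentile(G,97))
    def cost(q):
        p=proj(f,place(q,X)).astype(np.float32);return -float(cv2.remap(G,p[:,0].reshape(-1,1),p[:,1].reshape(-1,1),1).mean())
    r=minimize(cost,q0,method='Nelder-Mead',options=dict(initial_simplex=np.array(q0)+np.r_[np.zeros((1,3)),np.diag([.008,.008,.05])],xatol=1e-5,fatol=1e-4))
    return r.x,r.fun
RIM=lambda s:np.r_[circ(.02,s*.075,.092,.1),circ(.02,s*.075,.084,.1),rect(.02,-s*.075,.104,.084,.1),rect(.02,-s*.075,.096,.076,.1)]
BASE=rect(0,0,.17,.3,.035)
E
python3 - <<'E'
from fin import *
T=grab('top');S=grab('side')
for c,f,pts in(('top',T,np.array([(219,49),(231,178),(463,156),(449,31)])/2.6+(130,125)),):
    w=np.array([p2w(f,p,.035)[:2] for p in pts]);print(w)
q0=[*w.mean(0),np.radians(5.4)];print(q0)
for c,f in(('top',T),('side',S)):
    for sig in(2,1): q,v=fit(f,np.r_[RIM(1),BASE] if c=='top' else RIM(1),q0 if sig==2 else q,sig)
    print(c,q[:2],np.degrees(q[2]),v,'round',place(q,np.array([[.02,.075,.1]])),'obl',place(q,np.array([[.02,-.075,.1]])),'btn',place(q,np.array([[-.06,0,.06]])))
    im=cv2.resize(f['pixels'],None,fx=4,fy=4)
    for p in proj(f,place(q,np.r_[RIM(1),BASE])): cv2.circle(im,tuple(int(v) for v in (p+.5)*4),0,(255,0,0),-1)
    p=w2p(f,[*q[:2],.05])*4;x,y=int(p[0]),int(p[1]);cv2.imwrite(f'pics/o_{c}.png',im[max(0,y-250):y+250,max(0,x-200):x+200,::-1])
a=cv2.imread('pics/o_top.png');b=cv2.imread('pics/o_side.png');h=min(len(a),len(b));cv2.imwrite('pics/o.png',np.hstack([a[:h],b[:h]]))
E
```

```text
[[ 0.7197  0.1792]
 [ 0.5541  0.1578]
 [ 0.5894 -0.1337]
 [ 0.7511 -0.1135]]
[np.float64(0.6535808816980019), np.float64(0.022479191297742628), np.float64(0.0942477796076938)]
top [0.654  0.0277] 7.257930560542992 -321.86376953125 round [[0.6643 0.1046 0.1   ]] obl [[ 0.6833 -0.0442  0.1   ]] btn [[0.5945 0.0201 0.06  ]]
side [0.6519 0.0251] 7.267125795774694 -338.9845886230469 round [[0.6623 0.1021 0.1   ]] obl [[ 0.6813 -0.0467  0.1   ]] btn [[0.5924 0.0176 0.06  ]]
```

View pics/o.png

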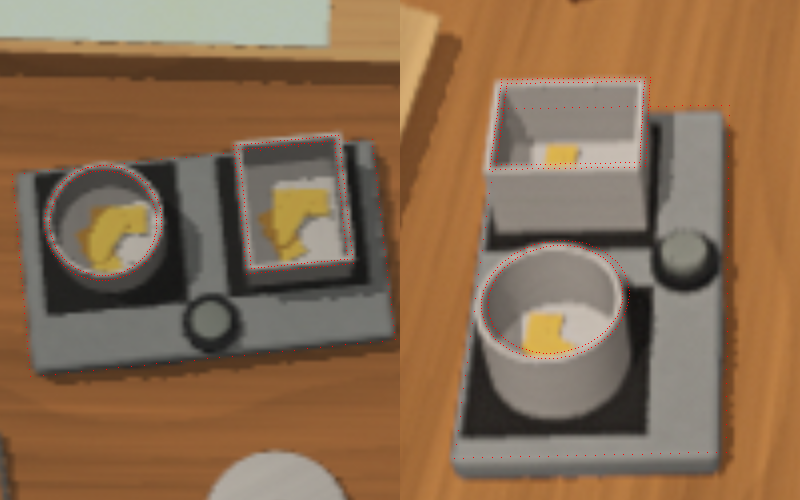

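```bash
python3 -m creep '[{"translation":[0.403,-0.273,-0.11],"delta_rot":[0,0,0.198],"hand":0.06},{"translation":[0.403,-0.273,-0.11],"delta_rot":[0,0,0.198],"hand":0.06},{"translation":[0.403,-0.273,-0.11],"delta_rot":[0,0,0.198],"hand":0.06},{"translation":[0.403,-0.273,-0.11],"delta_rot":[0,0,0.198],"hand":0.06},{"translation":[0.403,-0.273,-0.11],"delta_rot":[0,0,0.198],"hand":0.06},{"translation":[0.403,-0.273,-0.11],"delta_rot":[0,0,0.198],"hand":0.06},{"translation":[0.403,-0.273,-0.11],"delta_rot":[0,0,0.198],"hand":0.06},{"translation":[0.403,-0.273,-0.11],"delta_rot":[0,0,0.198],"hand":0.06},{"translation":[0.403,-0.273,-0.11],"delta_rot":[0,0,0.198],"hand":0.06},{"translation":[0.403,-0.273,-0.11],"delta_rot":[0,0,0.198],"hand":0.06},{"translation":[0.403,-0.273,-0.11],"delta_rot":[0,0,0.198],"hand":0.06},{"translation":[0.403,-0.273,-0.11],"delta_rot":[0,0,0.198],"hand":0.06}]' 25
```

```text
t: 1.8
position: [0.4536, 0.3148, 0.1168]
ee_rot: [-0.137, -3.137, 0.001]
force: [-0.0, 1.1, 0.3]
finger_gap: 0.0499
grasp_force: 0.0
```

```bash
python3 -m creep '[{"translation":[0,0,-0.03],"delta_rot":[0,0,0],"hand":0.06},{"translation":[0,0,-0.06],"delta_rot":[0,0,0],"hand":0.06},{"translation":[0,0,-0.085],"delta_rot":[0,0,0],"hand":0.06},{"translation":[0,0,-0.105],"delta_rot":[0,0,0],"hand":0.06},{"translation":[0,0,-0.113],"delta_rot":[0,0,0],"hand":0.06},{"translation":[0,0,-0.113],"delta_rot":[0,0,0],"hand":0.06},{"translation":[0,0,-0.113],"delta_rot":[0,0,0],"hand":-1},{"translation":[0,0,-0.113],"delta_rot":[0,0,0],"hand":-1},{"translation":[0,0,-0.113],"delta_rot":[0,0,0],"hand":-1},{"translation":[0,0,-0.113],"delta_rot":[0,0,0],"hand":-1},{"translation":[0,0,-0.113],"delta_rot":[0,0,0],"hand":-1},{"translation":[0,0,-0.113],"delta_rot":[0,0,0],"hand":-1}]' 30
```

```text
t: 2.8
position: [0.4536, 0.3162, 0.0281]
ee_rot: [0.132, 3.137, 0.002]
force: [-1.3, -0.4, 3.0]
finger_gap: 0.0196
grasp_force: 30.0
```

```bash
python3 -m creep '[{"translation":[0,0,0.03],"delta_rot":[0,0,0],"hand":-1},{"translation":[0,0,0.07],"delta_rot":[0,0,0],"hand":-1},{"translation":[0,0,0.11],"delta_rot":[0,0,0],"hand":-1},{"translation":[0,0,0.15],"delta_rot":[0,0,0],"hand":-1},{"translation":[0.02,-0.03,0.18],"delta_rot":[0,0,0.02],"hand":-1},{"translation":[0.05,-0.07,0.2],"delta_rot":[0,0,0.05],"hand":-1},{"translation":[0.07,-0.11,0.2],"delta_rot":[0,0,0.07],"hand":-1},{"translation":[0.1,-0.15,0.2],"delta_rot":[0,0,0.1],"hand":-1},{"translation":[0.12,-0.19,0.2],"delta_rot":[0,0,0.12],"hand":-1},{"translation":[0.15,-0.23,0.2],"delta_rot":[0,0,0.15],"hand":-1},{"translation":[0.17,-0.26,0.2],"delta_rot":[0,0,0.17],"hand":-1},{"translation":[0.18,-0.28,0.2],"delta_rot":[0,0,0.18],"hand":-1}]' 30
python3 -c "
from h import *
s=env.sense();d=np.array([.6823,-.0455,.16])-s['position'];print(d/.8,s['position'],s['ee_rot'])"
```

```text
t: 3.8
position: [0.5982, 0.0885, 0.1857]
ee_rot: [0.086, -3.139, 0.002]
force: [-0.4, 0.0, -1.9]
finger_gap: 0.0198
grasp_force: 30.0
[ 0.10509855 -0.16746563 -0.03210892] [0.59822116 0.0884725  0.18568714] [ 8.55573498e-02 -3.13893006e+00  1.71851322e-03]
```

```bash
python3 -m creep '[{"translation":[0.025,-0.04,0],"delta_rot":[0,0,0.03],"hand":-1},{"translation":[0.05,-0.08,0],"delta_rot":[0,0,0.06],"hand":-1},{"translation":[0.075,-0.12,0],"delta_rot":[0,0,0.091],"hand":-1},{"translation":[0.095,-0.15,-0.01],"delta_rot":[0,0,0.091],"hand":-1},{"translation":[0.105,-0.167,-0.02],"delta_rot":[0,0,0.091],"hand":-1},{"translation":[0.105,-0.167,-0.025],"delta_rot":[0,0,0.091],"hand":-1},{"translation":[0.105,-0.167,-0.025],"delta_rot":[0,0,0.091],"hand":-1},{"translation":[0.105,-0.167,-0.025],"delta_rot":[0,0,0.091],"hand":-1}]' 30
python3 - <<'E'
from fin import *
s=env.sense();print(s['position'],s['ee_rot'],s['t'])
T=grab('top','t2.png');S=grab('side','s2.png')
zo=s['position'][2]-.0285
X=np.r_[rect(0,0,.11,.09,zo+.02)]
for c,f in(('top',T),('side',S)):
    q=[*s['position'][:2],np.radians(7.2)]
    for sig in(2,1): q,v=fit(f,X,q,sig)
    print(c,q[:2],np.degrees(q[2]),v)
    im=f['pixels'].copy();im=cv2.resize(im,None,fx=4,fy=4)
    for p in proj(f,place(q,X)): cv2.circle(im,tuple(int(v) for v in (p+.5)*4),0,(255,0,0),-1)
    p=w2p(f,[*q[:2],.05])*4;x,y=int(p[0]),int(p[1]);cv2.imwrite(f'pics/o_{c}.png',im[max(0,y-250):y+250,max(0,x-200):x+200,::-1])
a=cv2.imread('pics/o_top.png');b=cv2.imread('pics/o_side.png');h=min(len(a),len(b));cv2.imwrite('pics/o2.png',np.hstack([a[:h],b[:h]]))
E
```

```text
t: 4.47
position: [0.68, -0.0402, 0.166]
ee_rot: [0.203, -3.132, -0.003]
force: [0.3, -0.3, -1.5]
finger_gap: 0.0196
grasp_force: 30.0
[ 0.68   -0.0402  0.166 ] [ 0.2034 -3.1323 -0.0027] 4.4667
top [ 0.6765 -0.0413] 3.7138139666689716 -258.1130065917969
side [ 0.6787 -0.038 ] 9.261413475866291 -383.0581359863281
```

View pics/o2.png

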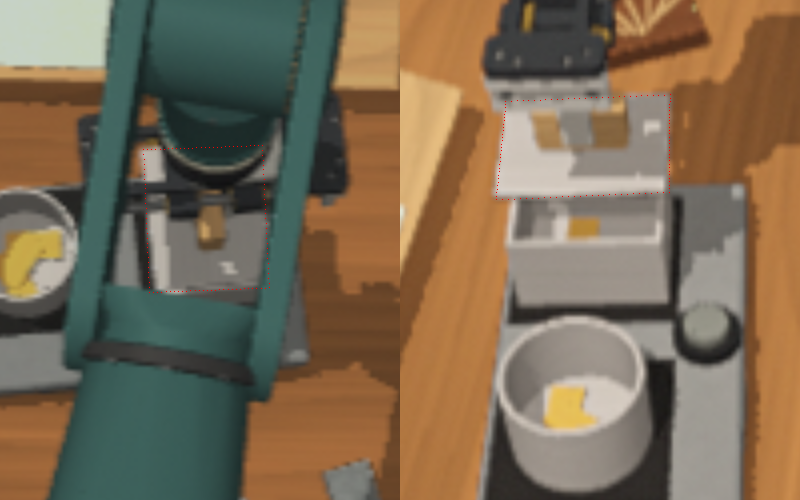

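The side view shows the lid level above the rectangular barrel. The arm had not settled, so I'll hold for a moment and remeasure.

```bash
python3 -m creep '[{"translation":[0,0,0],"delta_rot":[0,0,0],"hand":-1},{"translation":[0,0,0],"delta_rot":[0,0,0],"hand":-1},{"translation":[0,0,0],"delta_rot":[0,0,0],"hand":-1}]' 30
cat > rel.py <<'E'
from fin import *
def run(X0,off,yaw0,cams=('side',)):
    s=env.sense();print('tcp',s['position'],s['ee_rot'],s['t'])
    for c in cams:
        f=grab(c)
        for dz in(-.002,0,.002):
            X=X0+[0,0,s['position'][2]-off+dz];R=[]
            for dx in(-.003,0,.003):
                for sig in(1.5,1,.7):
                    R.append(fit(f,X,[s['position'][0]+dx,s['position'][1]-dx,yaw0],sig)[0])
            R=np.median(R,0);print(c,dz,R[:2]-s['position'][:2],np.degrees(R[2]))
E
python3 -c "
from rel import *
run(rect(0,0,.11,.09,.02),.0285,np.radians(7.3))"
```

```text
t: 4.82
position: [0.681, -0.0408, 0.168]
ee_rot: [-0.203, 3.134, -0.0]
force: [-0.2, 0.0, -2.1]
finger_gap: 0.0197
grasp_force: 30.0
tcp [ 0.681  -0.0408  0.168 ] [-0.2035  3.1338 -0.0001] 4.8167
side -0.002 [-0.0011  0.0009] 7.994242254604268
side 0 [-0.0017  0.0029] 8.060139409520902
side 0.002 [-0.0023  0.0048] 8.281092915315499
```

```bash
python3 -m creep '[{"translation":[0.002,-0.008,0],"delta_rot":[0,0,0],"hand":-1},{"translation":[0.002,-0.008,-0.01],"delta_rot":[0,0,0],"hand":-1},{"translation":[0.002,-0.008,-0.02],"delta_rot":[0,0,0],"hand":-1},{"translation":[0.002,-0.008,-0.03],"delta_rot":[0,0,0],"hand":-1},{"translation":[0.002,-0.008,-0.04],"delta_rot":[0,0,0],"hand":-1},{"translation":[0.002,-0.008,-0.045],"delta_rot":[0,0,0],"hand":-1},{"translation":[0.002,-0.008,-0.05],"delta_rot":[0,0,0],"hand":-1},{"translation":[0.002,-0.008,-0.053],"delta_rot":[0,0,0],"hand":-1},{"translation":[0.002,-0.008,-0.056],"delta_rot":[0,0,0],"hand":-1},{"translation":[0.002,-0.008,-0.056],"delta_rot":[0,0,0],"hand":-1},{"translation":[0.002,-0.008,-0.056],"delta_rot":[0,0,0],"hand":-1},{"translation":[0.002,-0.008,-0.056],"delta_rot":[0,0,0],"hand":-1}]' 30
python3 -c "
from rel import *
run(rect(0,0,.11,.09,.02),.0285,np.radians(7.3))"
```

```text
t: 5.87
position: [0.683, -0.0481, 0.1231]
ee_rot: [-0.202, 3.134, -0.0]
force: [-0.7, 0.3, -0.2]
finger_gap: 0.0203
grasp_force: 30.0
tcp [ 0.683  -0.0481  0.1231] [-0.2018  3.1338 -0.0002] 5.8667
side -0.002 [ 0.0001 -0.0038] 5.948750107738286
side 0 [-0.0001 -0.002 ] 6.088201358604814
side 0.002 [-0.0005 -0.0001] 6.23525817053634
```

```bash
python3 -m creep '[{"translation":[0,0,-0.003],"delta_rot":[0,0,0],"hand":-1},{"translation":[0,0,-0.006],"delta_rot":[0,0,0],"hand":-1},{"translation":[0,0,-0.008],"delta_rot":[0,0,0],"hand":-1},{"translation":[0,0,-0.01],"delta_rot":[0,0,0],"hand":-1},{"translation":[0,0,-0.012],"delta_rot":[0,0,0],"hand":-1},{"translation":[0,0,-0.012],"delta_rot":[0,0,0],"hand":-1},{"translation":[0,0,-0.012],"delta_rot":[0,0,0],"hand":-1}]' 30
```

```text
t: 6.5
position: [0.6841, -0.0475, 0.1221]
ee_rot: [-0.203, 3.126, -0.002]
force: [-8.3, 3.0, 21.4]
finger_gap: 0.0199
grasp_force: 30.1
```

```bash
python3 -m creep '[{"translation":[0,0,0.012],"delta_rot":[0,0,0],"hand":-1},{"translation":[-0.004,0.0015,0.012],"delta_rot":[0,0,0],"hand":-1},{"translation":[-0.004,0.0015,0.01],"delta_rot":[0,0,0],"hand":-1},{"translation":[-0.004,0.0015,0.006],"delta_rot":[0,0,0],"hand":-1},{"translation":[-0.004,0.0015,0.003],"delta_rot":[0,0,0],"hand":-1},{"translation":[-0.004,0.0015,0],"delta_rot":[0,0,0],"hand":-1},{"translation":[-0.004,0.0015,0],"delta_rot":[0,0,0],"hand":-1},{"translation":[-0.004,0.0015,0],"delta_rot":[0,0,0],"hand":-1}]' 30
```

```text
t: 7.17
position: [0.6829, -0.0466, 0.118]
ee_rot: [-0.201, 3.124, -0.001]
force: [2.2, 1.6, 14.3]
finger_gap: 0.0196
grasp_force: 30.0
```

```bash
python3 -m creep '[{"translation":[0,0,-0.002],"delta_rot":[0,0,0],"hand":-1},{"translation":[0,0,-0.004],"delta_rot":[0,0,0],"hand":-1},{"translation":[0,0,-0.006],"delta_rot":[0,0,0],"hand":-1},{"translation":[0,0,-0.006],"delta_rot":[0,0,0],"hand":-1}]' 30
python3 - <<'E'
from h import *
S=grab('side');p=w2p(S,[.683,-.046,.11]).astype(int)
a=S['pixels'][p[1]-55:p[1]+75,p[0]-60:p[0]+60];cv2.imwrite('pics/s3.png',cv2.resize(a,None,fx=4.5,fy=4.5,interpolation=cv2.INTER_CUBIC)[:,:,::-1])
E
```

```text
t: 7.5
position: [0.683, -0.0466, 0.1179]
ee_rot: [-0.201, 3.121, -0.002]
force: [-4.0, 1.4, 26.1]
finger_gap: 0.02
grasp_force: 30.0
```

View pics/s3.png

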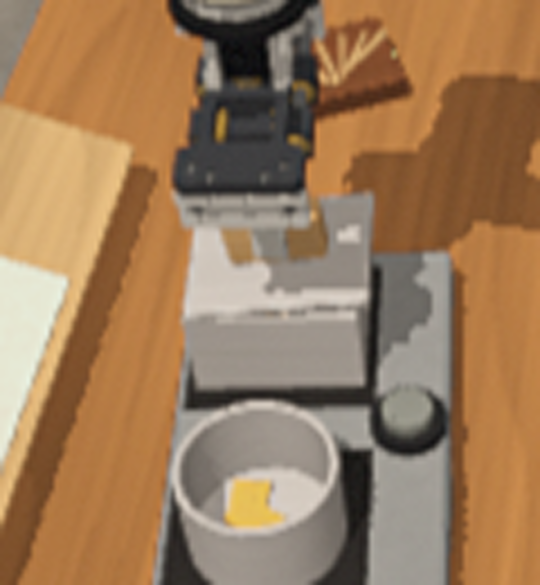

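The lid is in the mouth and close to home: its near edge runs (185,315)–(368,298) along the rim. I'll release it, back off and measure.

```bash
python3 -m creep '[{"translation":[0,0,0.005],"delta_rot":[0,0,0],"hand":-1},{"translation":[0,0,0.006],"delta_rot":[0,0,0],"hand":-0.2},{"translation":[0,0,0.006],"delta_rot":[0,0,0],"hand":-0.2},{"translation":[0,0,0.006],"delta_rot":[0,0,0],"hand":-0.2},{"translation":[0,0,0.03],"delta_rot":[0,0,0],"hand":-0.2},{"translation":[0,0,0.06],"delta_rot":[0,0,0],"hand":-0.2},{"translation":[0,0,0.09],"delta_rot":[0,0,0],"hand":-0.2},{"translation":[0,-0.05,0.1],"delta_rot":[0,0,0],"hand":-0.2},{"translation":[0,-0.1,0.1],"delta_rot":[0,0,0],"hand":-0.2},{"translation":[0,-0.15,0.1],"delta_rot":[0,0,0],"hand":-0.2},{"translation":[0,-0.2,0.1],"delta_rot":[0,0,0],"hand":-0.2},{"translation":[0,-0.2,0.1],"delta_rot":[0,0,0],"hand":-0.2}]' 30
cat > tilt.py <<'E'
from fin import *
# fit a flange as rigid (x,y,z,yaw,rx,ry) on side+top edges jointly with per-camera pixel offset taken from the barrel bias
def fit6(fs,X,q0):
    Gs=[]
    for f in fs:
        g=cv2.GaussianBlur(f['pixels'],(0,0),1.).astype(np.float32)
        G=sum(np.hypot(cv2.Sobel(g[...,k],-1,1,0),cv2.Sobel(g[...,k],-1,0,1)) for k in range(3));Gs.append(np.minimum(G,np.percentile(G,97)))
    def cost(q):
        R,_=cv2.Rodrigues(np.array([q[4],q[5],0.]));Y=place([0,0,q[3]],X)@R.T+q[:3]
        return -sum(float(cv2.remap(G,*(proj(f,Y).astype(np.float32).T.reshape(2,-1,1)),1).mean()) for f,G in zip(fs,Gs))
    best=None
    for k in range(6):
        st=np.array(q0)+np.random.default_rng(k).normal(0,1,6)*[.002,.002,.002,.02,.01,.01]*(k>0)
        r=minimize(cost,st,method='Nelder-Mead',options=dict(initial_simplex=st+np.r_[np.zeros((1,6)),np.diag([.005,.005,.005,.04,.03,.03])],maxiter=900,xatol=1e-5,fatol=1e-3))
        if best is None or r.fun<best.fun: best=r
    return best.x,best.fun
E
python3 - <<'E'
from tilt import *
s=env.sense();print(s['position'],s['ee_rot'])
T=grab('top');S=grab('side')
for nm,fs in(('both',[T,S]),('side',[S]),('top',[T])):
    q,v=fit6(fs,rect(0,0,.11,.09,0),[.682,-.046,.106,.127,0,0]);print(nm,q[:3],np.degrees(q[3:]),v)
a=[cv2.resize(f['pixels'][p[1]-45:p[1]+45,p[0]-45:p[0]+45],None,fx=5,fy=5,interpolation=cv2.INTER_CUBIC) for f,p in((T,w2p(T,[.67,.03,.1]).astype(int)),(S,w2p(S,[.683,-.02,.1]).astype(int)))]
cv2.imwrite('pics/c4.png',cv2.resize(np.hstack(a),(800,400))[:,:,::-1])
E
```

```text
t: 8.55
position: [0.6773, -0.2151, 0.184]
ee_rot: [0.188, -3.13, 0.003]
force: [-0.1, 0.3, -1.0]
finger_gap: 0.0375
grasp_force: 0.0
[ 0.6773 -0.2151  0.184 ] [ 0.1876 -3.1302  0.003 ]
both [ 0.6816 -0.048   0.1096] [ 7.7421 -0.8403  4.5796] -831.9037475585938
side [ 0.6804 -0.0444  0.1136] [ 7.7247 -0.6582  4.8929] -402.4731750488281
top [ 0.6844 -0.0486  0.0964] [8.9317 0.5213 1.9472] -429.7320251464844
```

View pics/c4.png

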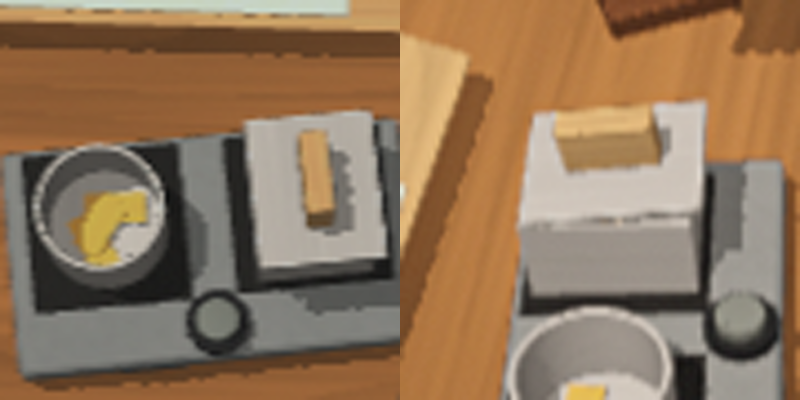

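The far (+x) end is home. The near (-x) end stands about 8 mm high, with the lid tilted roughly 4.6° about y. I'll push the near end of the bar down with shut fingers.

```bash
python3 -m creep '[{"translation":[-0.01,0.05,0],"delta_rot":[0,0,0],"hand":-1},{"translation":[-0.02,0.1,0],"delta_rot":[0,0,0],"hand":-1},{"translation":[-0.022,0.15,0],"delta_rot":[0,0,0],"hand":-1},{"translation":[-0.022,0.19,-0.01],"delta_rot":[0,0,0],"hand":-1},{"translation":[-0.022,0.206,-0.015],"delta_rot":[0,0,0],"hand":-1},{"translation":[-0.022,0.206,-0.02],"delta_rot":[0,0,0],"hand":-1},{"translation":[-0.022,0.206,-0.02],"delta_rot":[0,0,0],"hand":-1},{"translation":[-0.022,0.206,-0.02],"delta_rot":[0,0,0],"hand":-1}]' 30
```

```text
t: 9.32
position: [0.6615, -0.0431, 0.1709]
ee_rot: [0.201, -3.133, 0.001]
force: [0.2, -0.2, 0.5]
finger_gap: 0.0003
grasp_force: 0.0
```

```bash
python3 -m creep '[{"translation":[-0.002,-0.008,-0.008],"delta_rot":[0,0,0],"hand":-1},{"translation":[-0.002,-0.008,-0.016],"delta_rot":[0,0,0],"hand":-1},{"translation":[-0.002,-0.008,-0.022],"delta_rot":[0,0,0],"hand":-1},{"translation":[-0.002,-0.008,-0.026],"delta_rot":[0,0,0],"hand":-1},{"translation":[-0.002,-0.008,-0.03],"delta_rot":[0,0,0],"hand":-1},{"translation":[-0.002,-0.008,-0.033],"delta_rot":[0,0,0],"hand":-1},{"translation":[-0.002,-0.008,-0.036],"delta_rot":[0,0,0],"hand":-1},{"translation":[-0.002,-0.008,-0.036],"delta_rot":[0,0,0],"hand":-1}]' 30
```

```text
t: 9.98
position: [0.66, -0.0498, 0.1493]
ee_rot: [-0.2, 3.132, -0.004]
force: [-7.5, -1.1, 17.3]
finger_gap: 0.0003
grasp_force: 8.3
```

```bash
python3 -m creep '[{"translation":[0.003,0,-0.002],"delta_rot":[0,0,0],"hand":-1},{"translation":[0.006,0,-0.004],"delta_rot":[0,0,0],"hand":-1},{"translation":[0.009,0,-0.007],"delta_rot":[0,0,0],"hand":-1},{"translation":[0.011,0,-0.009],"delta_rot":[0,0,0],"hand":-1},{"translation":[0.011,0,-0.009],"delta_rot":[0,0,0],"hand":-1}]' 30
```

```text
t: 10.4
position: [0.6678, -0.0492, 0.1422]
ee_rot: [-0.201, 3.135, -0.002]
force: [-11.2, 0.8, 19.8]
finger_gap: 0.0006
grasp_force: 10.3
```

```bash
python3 -m creep '[{"translation":[0,0,0.03],"delta_rot":[0,0,0],"hand":-1},{"translation":[0,0,0.06],"delta_rot":[0,0,0],"hand":-1},{"translation":[-0.02,-0.04,0.07],"delta_rot":[0,0,-0.07],"hand":0.06},{"translation":[-0.04,-0.08,0.07],"delta_rot":[0,0,-0.14],"hand":0.06},{"translation":[-0.06,-0.12,0.07],"delta_rot":[0,0,-0.21],"hand":0.06},{"translation":[-0.085,-0.165,0.07],"delta_rot":[0,0,-0.28],"hand":0.06},{"translation":[-0.11,-0.21,0.07],"delta_rot":[0,0,-0.36],"hand":0.06},{"translation":[-0.13,-0.25,0.06],"delta_rot":[0,0,-0.44],"hand":0.06},{"translation":[-0.15,-0.29,0.04],"delta_rot":[0,0,-0.52],"hand":0.06},{"translation":[-0.18,-0.34,0.02],"delta_rot":[0,0,-0.6],"hand":0.06},{"translation":[-0.2,-0.38,0],"delta_rot":[0,0,-0.67],"hand":0.06},{"translation":[-0.21,-0.404,0],"delta_rot":[0,0,-0.67],"hand":0.06}]' 25
python3 -m creep '[{"translation":[0,0,0],"delta_rot":[0,0,0],"hand":0.06},{"translation":[0,0,0],"delta_rot":[0,0,0],"hand":0.06},{"translation":[0,0,0],"delta_rot":[0,0,0],"hand":0.06}]' 25
python3 - <<'E'
from tilt import *
T=grab('top');S=grab('side')
for nm,fs in(('both',[T,S]),('side',[S]),('top',[T])):
    q,v=fit6(fs,rect(0,0,.11,.09,0),[.682,-.046,.106,.127,0,0]);print(nm,q[:3],np.degrees(q[3:]),v)
a=[cv2.resize(f['pixels'][p[1]-45:p[1]+45,p[0]-45:p[0]+45],None,fx=5,fy=5,interpolation=cv2.INTER_CUBIC) for f,p in((T,w2p(T,[.67,.03,.1]).astype(int)),(S,w2p(S,[.683,-.02,.1]).astype(int)))]
cv2.imwrite('pics/c5.png',cv2.resize(np.hstack(a),(800,400))[:,:,::-1])
E
```

```text
t: 11.4
position: [0.4972, -0.3734, 0.1311]
ee_rot: [-0.626, -3.072, -0.004]
force: [-1.0, 0.8, -0.7]
finger_gap: 0.0494
grasp_force: 0.0
t: 11.65
position: [0.5013, -0.3714, 0.1356]
ee_rot: [0.621, 3.08, 0.002]
force: [-0.3, -0.4, -0.3]
finger_gap: 0.05
grasp_force: 0.0
both [ 0.6846 -0.048   0.1046] [ 7.7575  0.2304 -1.6152] -833.0991821289062
side [ 0.6847 -0.0475  0.1051] [ 6.9575  0.2446 -0.953 ] -413.3686828613281
top [ 0.6849 -0.0478  0.1057] [7.7935 0.088  0.3779] -419.9357604980469
```

View pics/c5.png

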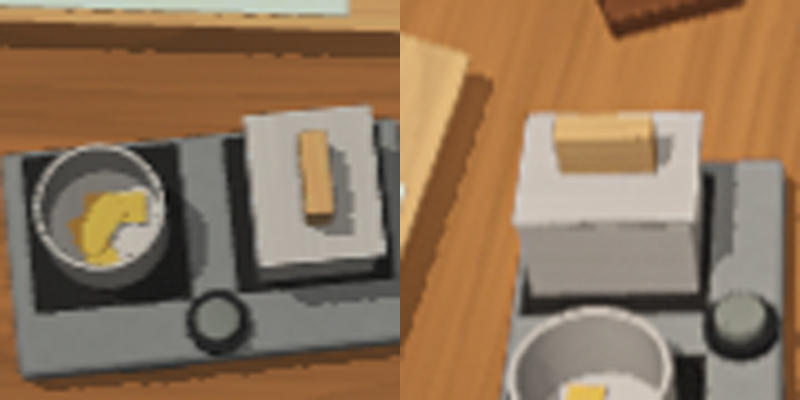

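The oblong lid now lies flat with its flange edge tight on the rim (side crop (515,220)–(697,220)). Next is the round lid.

```bash
python3 -m creep '[{"translation":[-0.001,-0.001,-0.03],"delta_rot":[0,0,0],"hand":0.06},{"translation":[-0.001,-0.001,-0.06],"delta_rot":[0,0,0],"hand":0.06},{"translation":[-0.001,-0.001,-0.09],"delta_rot":[0,0,0],"hand":0.06},{"translation":[-0.001,-0.001,-0.12],"delta_rot":[0,0,0],"hand":0.06},{"translation":[-0.001,-0.001,-0.135],"delta_rot":[0,0,0],"hand":0.06},{"translation":[-0.001,-0.001,-0.135],"delta_rot":[0,0,0],"hand":0.06},{"translation":[-0.001,-0.001,-0.135],"delta_rot":[0,0,0],"hand":0.06},{"translation":[-0.001,-0.001,-0.135],"delta_rot":[0,0,0],"hand":-1},{"translation":[-0.001,-0.001,-0.135],"delta_rot":[0,0,0],"hand":-1},{"translation":[-0.001,-0.001,-0.135],"delta_rot":[0,0,0],"hand":-1},{"translation":[-0.001,-0.001,-0.135],"delta_rot":[0,0,0],"hand":-1},{"translation":[-0.001,-0.001,-0.135],"delta_rot":[0,0,0],"hand":-1}]' 50
```

```text
t: 12.75
position: [0.501, -0.3731, 0.0295]
ee_rot: [0.62, 3.077, -0.002]
force: [-0.3, 0.4, 3.4]
finger_gap: 0.0269
grasp_force: 50.0
```

```bash
python3 -m creep '[{"translation":[0,0,0.03],"delta_rot":[0,0,0],"hand":-1},{"translation":[0,0,0.07],"delta_rot":[0,0,0],"hand":-1},{"translation":[0,0,0.11],"delta_rot":[0,0,0],"hand":-1},{"translation":[0,0,0.15],"delta_rot":[0,0,0],"hand":-1},{"translation":[0.01,0.03,0.18],"delta_rot":[0,0,0],"hand":-1},{"translation":[0.02,0.06,0.21],"delta_rot":[0,0,0],"hand":-1},{"translation":[0.035,0.1,0.22],"delta_rot":[0,0,0],"hand":-1},{"translation":[0.05,0.14,0.23],"delta_rot":[0,0,0],"hand":-1},{"translation":[0.065,0.185,0.23],"delta_rot":[0,0,0],"hand":-1},{"translation":[0.08,0.23,0.23],"delta_rot":[0,0,0],"hand":-1},{"translation":[0.095,0.275,0.23],"delta_rot":[0,0,0],"hand":-1},{"translation":[0.11,0.32,0.23],"delta_rot":[0,0,0],"hand":-1}]' 50
python3 -m creep '[{"translation":[0.015,0.045,0],"delta_rot":[0,0,0],"hand":-1},{"translation":[0.03,0.09,0],"delta_rot":[0,0,0],"hand":-1},{"translation":[0.045,0.135,0],"delta_rot":[0,0,0],"hand":-1},{"translation":[0.06,0.18,0],"delta_rot":[0,0,0],"hand":-1},{"translation":[0.075,0.22,0],"delta_rot":[0,0,0],"hand":-1},{"translation":[0.085,0.25,-0.01],"delta_rot":[0,0,0],"hand":-1},{"translation":[0.09,0.27,-0.03],"delta_rot":[0,0,0],"hand":-1},{"translation":[0.093,0.276,-0.05],"delta_rot":[0,0,0],"hand":-1},{"translation":[0.093,0.276,-0.06],"delta_rot":[0,0,0],"hand":-1},{"translation":[0.093,0.276,-0.06],"delta_rot":[0,0,0],"hand":-1},{"translation":[0.093,0.276,-0.06],"delta_rot":[0,0,0],"hand":-1},{"translation":[0.093,0.276,-0.06],"delta_rot":[0,0,0],"hand":-1}]' 50
python3 - <<'E'
from tilt import *
s=env.sense();p=s['position'];print(p,s['ee_rot'])
S=grab('side')
q,v=fit6([S],circ(0,0,.098,0),[*p[:2],p[2]-.0095,0,0,0]);print(q[:3]-p,np.degrees(q[3:]),v)
R=[fit(S,np.r_[circ(0,0,.098,p[2]-.0095)],[p[0]+d,p[1]-d,0],g)[0][:2]-p[:2] for d in(-.003,0,.003) for g in(.7,1,1.5)];print(np.median(R,0))
E
```

```text
t: 13.75
position: [0.588, -0.1148, 0.2111]
ee_rot: [-0.621, -3.078, -0.0]
force: [0.7, -0.3, -2.8]
finger_gap: 0.0272
grasp_force: 50.0
t: 14.75
position: [0.663, 0.1032, 0.1649]
ee_rot: [0.622, 3.078, 0.0]
force: [-0.4, -0.1, -3.2]
finger_gap: 0.0273
grasp_force: 50.0
[0.663  0.1032 0.1649] [0.6223 3.078  0.0002]
[-0.0016  0.0019 -0.0075] [ 8.1751 -2.088  -3.2399] -345.90252685546875
[-0.0013  0.0008]
```

```bash
python3 -m creep '[{"translation":[0.001,-0.001,-0.01],"delta_rot":[0,0,0],"hand":-1},{"translation":[0.001,-0.001,-0.02],"delta_rot":[0,0,0],"hand":-1},{"translation":[0.001,-0.001,-0.03],"delta_rot":[0,0,0],"hand":-1},{"translation":[0.001,-0.001,-0.038],"delta_rot":[0,0,0],"hand":-1},{"translation":[0.001,-0.001,-0.043],"delta_rot":[0,0,0],"hand":-1},{"translation":[0.001,-0.001,-0.047],"delta_rot":[0,0,0],"hand":-1},{"translation":[0.001,-0.001,-0.05],"delta_rot":[0,0,0],"hand":-1},{"translation":[0.001,-0.001,-0.053],"delta_rot":[0,0,0],"hand":-1},{"translation":[0.001,-0.001,-0.053],"delta_rot":[0,0,0],"hand":-1},{"translation":[0.001,-0.001,-0.053],"delta_rot":[0,0,0],"hand":-1}]' 50
```

```text
t: 15.63
position: [0.6648, 0.1037, 0.122]
ee_rot: [0.62, 3.076, 0.002]
force: [4.3, 0.4, -1.6]
finger_gap: 0.0268
grasp_force: 50.0
```

```bash
python3 -m creep '[{"translation":[0.003,0,0],"delta_rot":[0,0,0],"hand":-1},{"translation":[0.003,0,-0.002],"delta_rot":[0,0,0],"hand":-1},{"translation":[0.003,0,-0.004],"delta_rot":[0,0,0],"hand":-1},{"translation":[0.003,0,-0.006],"delta_rot":[0,0,0],"hand":-1},{"translation":[0.003,0,-0.008],"delta_rot":[0,0,0],"hand":-1},{"translation":[0.003,0,-0.01],"delta_rot":[0,0,0],"hand":-1},{"translation":[0.003,0,-0.01],"delta_rot":[0,0,0],"hand":-1},{"translation":[0.003,0,-0.01],"delta_rot":[0,0,0],"hand":-1}]' 50
```

```text
t: 16.3
position: [0.6654, 0.1034, 0.1156]
ee_rot: [0.62, 3.079, -0.0]
force: [-2.6, -0.6, 4.5]
finger_gap: 0.0269
grasp_force: 50.0
```

```bash
python3 -m creep '[{"translation":[0,0,-0.002],"delta_rot":[0,0,0],"hand":-1},{"translation":[0,0,-0.004],"delta_rot":[0,0,0],"hand":-1},{"translation":[0,0,-0.006],"delta_rot":[0,0,0],"hand":-1},{"translation":[0,0,-0.006],"delta_rot":[0,0,0],"hand":-1}]' 50
```

```text
t: 16.63
position: [0.6655, 0.1034, 0.1155]
ee_rot: [0.62, 3.077, 0.001]
force: [-7.7, -0.2, 17.7]
finger_gap: 0.0271
grasp_force: 50.0
```

```bash
python3 -m creep '[{"translation":[0,0,0.006],"delta_rot":[0,0,0],"hand":-1},{"translation":[0,0,0.008],"delta_rot":[0,0,0],"hand":0},{"translation":[0,0,0.008],"delta_rot":[0,0,0],"hand":0},{"translation":[0,0,0.008],"delta_rot":[0,0,0],"hand":0},{"translation":[0,0,0.03],"delta_rot":[0,0,0],"hand":0},{"translation":[0,0,0.06],"delta_rot":[0,0,0],"hand":0},{"translation":[0,0,0.08],"delta_rot":[0,0,0],"hand":-1},{"translation":[0,0,0.08],"delta_rot":[0,0,0],"hand":-1},{"translation":[0,0,0.08],"delta_rot":[0,0,0],"hand":-1},{"translation":[0,0,0.06],"delta_rot":[0,0,0],"hand":-1},{"translation":[0,0,0.05],"delta_rot":[0,0,0],"hand":-1},{"translation":[0,0,0.044],"delta_rot":[0,0,0],"hand":-1}]' 30
python3 -m creep '[{"translation":[0,0,-0.002],"delta_rot":[0,0,0],"hand":-1},{"translation":[0,0,-0.004],"delta_rot":[0,0,0],"hand":-1},{"translation":[0,0,-0.008],"delta_rot":[0,0,0],"hand":-1},{"translation":[0,0,-0.01],"delta_rot":[0,0,0],"hand":-1},{"translation":[0,0,-0.01],"delta_rot":[0,0,0],"hand":-1}]' 30
```

```text
t: 17.63
position: [0.6648, 0.1039, 0.1422]
ee_rot: [-0.62, -3.077, -0.0]
force: [-3.6, 1.8, 13.0]
finger_gap: 0.0105
grasp_force: 7.0
t: 18.05
position: [0.6661, 0.104, 0.1422]
ee_rot: [0.619, 3.075, 0.003]
force: [-6.5, 0.1, 20.8]
finger_gap: 0.0001
grasp_force: 10.3
```

Round lid top reads 142.2 mm, so it is home. Next I'll check the oblong lid's far end the same way.

```bash
python3 -m creep '[{"translation":[0,0,0.04],"delta_rot":[0,0,0],"hand":-1},{"translation":[0,0,0.06],"delta_rot":[0,0,0],"hand":-1},{"translation":[0.015,-0.05,0.06],"delta_rot":[0,0,0],"hand":-1},{"translation":[0.03,-0.1,0.06],"delta_rot":[0,0,0],"hand":-1},{"translation":[0.04,-0.15,0.06],"delta_rot":[0,0,0],"hand":-1},{"translation":[0.05,-0.186,0.05],"delta_rot":[0,0,0],"hand":-1},{"translation":[0.05,-0.186,0.04],"delta_rot":[0,0,0],"hand":-1},{"translation":[0.05,-0.186,0.03],"delta_rot":[0,0,0],"hand":-1},{"translation":[0.05,-0.186,0.02],"delta_rot":[0,0,0],"hand":-1},{"translation":[0.05,-0.186,0.014],"delta_rot":[0,0,0],"hand":-1},{"translation":[0.05,-0.186,0.008],"delta_rot":[0,0,0],"hand":-1},{"translation":[0.05,-0.186,0.004],"delta_rot":[0,0,0],"hand":-1}]' 30
python3 -m creep '[{"translation":[0,0,-0.003],"delta_rot":[0,0,0],"hand":-1},{"translation":[0,0,-0.006],"delta_rot":[0,0,0],"hand":-1},{"translation":[0,0,-0.006],"delta_rot":[0,0,0],"hand":-1}]' 30
```

```text
t: 19.05
position: [0.7051, -0.0435, 0.1422]
ee_rot: [0.617, 3.08, 0.0]
force: [-7.1, 1.4, 17.1]
finger_gap: 0.0003
grasp_force: 8.6
t: 19.3
position: [0.7051, -0.0436, 0.1422]
ee_rot: [0.616, 3.076, -0.0]
force: [-9.4, -0.1, 18.9]
finger_gap: 0.0003
grasp_force: 9.4
```

Both ends of the oblong lid are home at 142.2 mm. Now the button, with the tool yawed so the gripper body clears the lids.

```bash
python3 -m creep '[{"translation":[0,0,0.04],"delta_rot":[0,0,0.08],"hand":-1},{"translation":[0,0,0.06],"delta_rot":[0,0,0.16],"hand":-1},{"translation":[-0.03,0.02,0.06],"delta_rot":[0,0,0.24],"hand":-1},{"translation":[-0.06,0.035,0.06],"delta_rot":[0,0,0.32],"hand":-1},{"translation":[-0.09,0.05,0.06],"delta_rot":[0,0,0.4],"hand":-1},{"translation":[-0.12,0.07,0.06],"delta_rot":[0,0,0.48],"hand":-1},{"translation":[-0.138,0.078,0.04],"delta_rot":[0,0,0.56],"hand":-1},{"translation":[-0.138,0.078,0.02],"delta_rot":[0,0,0.64],"hand":-1},{"translation":[-0.138,0.078,0],"delta_rot":[0,0,0.67],"hand":-1},{"translation":[-0.138,0.078,-0.03],"delta_rot":[0,0,0.67],"hand":-1},{"translation":[-0.138,0.078,-0.05],"delta_rot":[0,0,0.67],"hand":-1},{"translation":[-0.138,0.078,-0.05],"delta_rot":[0,0,0.67],"hand":-1}]' 30
python3 - <<'E'
from m import *
s=env.sense();print(s['position'],s['ee_rot'])
for c in('top','side'):
    f=grab(c,c+'b.png')
    for b in viewer.boxes_of('start_top',c)[:2]: print(c,b['conf'],c2w(f,b['location']))
S=cv2.imread('pics/sideb.png');
cv2.imwrite('pics/b.png',cv2.resize(S[170:300,170:300],None,fx=4.5,fy=4.5,interpolation=cv2.INTER_CUBIC))
f=grab('side');print([(z,w2p(f,[.5945,.019,z])) for z in(.05,.06)])
E
```

```text
t: 20.3
position: [0.5922, 0.0187, 0.0899]
ee_rot: [0.205, -3.127, -0.002]
force: [-0.8, -0.3, -1.8]
finger_gap: 0.0004
grasp_force: 0.0
[0.5922 0.0187 0.0899] [ 0.2048 -3.1271 -0.0019]
top 0.51 [0.668  0.1273 0.107 ]
side 0.59 [0.598  0.0232 0.0546]
[(0.05, array([242.7526, 228.8224])), (0.06, array([242.5445, 226.5332]))]
```

View pics/b.png

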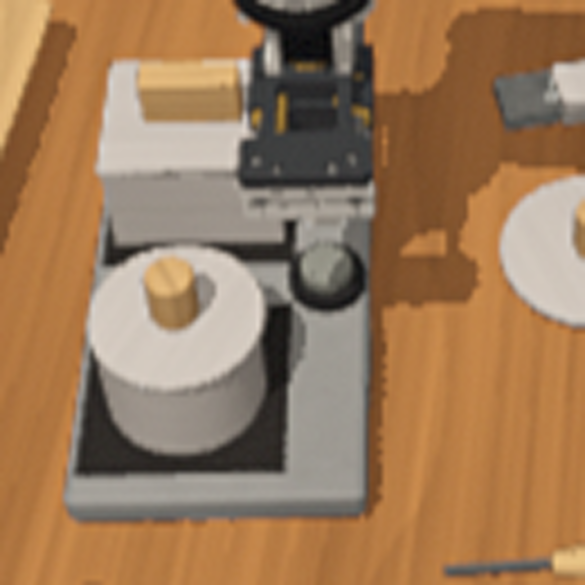

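Both lids lie flat, and the shut fingers are above the cap at crop (326,266). Pressing down in small steps.

```bash
python3 -m creep '[{"translation":[0.002,0,-0.01],"delta_rot":[0,0,0],"hand":-1},{"translation":[0.002,0,-0.02],"delta_rot":[0,0,0],"hand":-1},{"translation":[0.002,0,-0.028],"delta_rot":[0,0,0],"hand":-1},{"translation":[0.002,0,-0.034],"delta_rot":[0,0,0],"hand":-1},{"translation":[0.002,0,-0.04],"delta_rot":[0,0,0],"hand":-1},{"translation":[0.002,0,-0.04],"delta_rot":[0,0,0],"hand":-1},{"translation":[0.002,0,-0.04],"delta_rot":[0,0,0],"hand":-1}]' 30
```

```text
t: 21.13
position: [0.5967, 0.017, 0.0616]
ee_rot: [0.202, -3.134, -0.0]
force: [0.0, -0.3, 0.2]
finger_gap: 0.0003
grasp_force: 0.0
```

```bash
python3 -m creep '[{"translation":[-0.002,0.001,-0.004],"delta_rot":[0,0,0],"hand":-1},{"translation":[-0.002,0.001,-0.008],"delta_rot":[0,0,0],"hand":-1},{"translation":[-0.002,0.001,-0.012],"delta_rot":[0,0,0],"hand":-1},{"translation":[-0.002,0.001,-0.012],"delta_rot":[0,0,0],"hand":-1}]' 30
```

```text
t: 21.47
position: [0.5958, 0.018, 0.053]
ee_rot: [-0.202, 3.134, 0.0]
force: [-1.1, 1.1, 3.8]
finger_gap: 0.0011
grasp_force: 1.9
```

Contact at the cap. Continuing to the stop.

```bash
python3 -m creep '[{"translation":[0,0,-0.003],"delta_rot":[0,0,0],"hand":-1},{"translation":[0,0,-0.006],"delta_rot":[0,0,0],"hand":-1},{"translation":[0,0,-0.009],"delta_rot":[0,0,0],"hand":-1},{"translation":[0,0,-0.011],"delta_rot":[0,0,0],"hand":-1},{"translation":[0,0,-0.011],"delta_rot":[0,0,0],"hand":-1},{"translation":[0,0,-0.011],"delta_rot":[0,0,0],"hand":-1}]' 30
```

```text
t: 21.97
position: [0.5961, 0.0179, 0.0508]
ee_rot: [-0.202, 3.132, -0.001]
force: [-10.6, -0.2, 26.3]
finger_gap: 0.0004
grasp_force: 13.0
```

```bash
python3 -m creep '[{"translation":[0,0,0.007],"delta_rot":[0,0,0],"hand":-1},{"translation":[0,0,0.007],"delta_rot":[0,0,0],"hand":-1},{"translation":[0,0,0.007],"delta_rot":[0,0,0],"hand":-1}]' 30
python3 -m creep '[{"translation":[0,0,0.003],"delta_rot":[0,0,0],"hand":-1},{"translation":[0,0,0.003],"delta_rot":[0,0,0],"hand":-1}]' 30
```

```text
t: 22.22
position: [0.5963, 0.0179, 0.0512]
ee_rot: [-0.202, 3.132, -0.0]
force: [-2.1, -0.3, 11.8]
finger_gap: 0.0004
grasp_force: 6.0
t: 22.38
position: [0.5963, 0.0179, 0.0527]
ee_rot: [-0.202, 3.133, 0.0]
force: [0.5, 0.4, 3.4]
finger_gap: 0.0008
grasp_force: 2.0
```

```bash
python3 -m creep '[{"translation":[0,0,0.003],"delta_rot":[0,0,0],"hand":-1},{"translation":[0,0,0.003],"delta_rot":[0,0,0],"hand":-1}]' 30
```

```text
t: 22.55
position: [0.5962, 0.0179, 0.0547]
ee_rot: [-0.202, 3.133, 0.0]
force: [1.6, 1.0, 2.8]
finger_gap: 0.0004
grasp_force: 1.4
```

The spring force falls off gradually between 51 and about 57 mm, so the press reached the full 6 mm stop. Retreating.

```bash
python3 -m creep '[{"translation":[0,0,0.02],"delta_rot":[0,0,0],"hand":-1},{"translation":[0,0,0.06],"delta_rot":[0,0,0],"hand":-1},{"translation":[0,0,0.1],"delta_rot":[0,0,0],"hand":-1},{"translation":[0,0,0.14],"delta_rot":[0,0,0],"hand":-1},{"translation":[-0.04,0,0.18],"delta_rot":[0,0,0],"hand":-1},{"translation":[-0.08,0,0.2],"delta_rot":[0,0,0],"hand":-1},{"translation":[-0.12,0,0.2],"delta_rot":[0,0,0],"hand":-1},{"translation":[-0.16,0,0.2],"delta_rot":[0,0,0],"hand":-1},{"translation":[-0.2,0,0.2],"delta_rot":[0,0,0],"hand":-1},{"translation":[-0.2,0,0.2],"delta_rot":[0,0,0],"hand":-1},{"translation":[-0.2,0,0.2],"delta_rot":[0,0,0],"hand":-1},{"translation":[-0.2,0,0.2],"delta_rot":[0,0,0],"hand":-1}]' 30
python3 - <<'E'
from tilt import *
S=grab('side')
for n,X,q0 in(('obl',rect(0,0,.11,.09,0),[.684,-.048,.106,.127,0,0]),('rnd',circ(0,0,.098,0),[.665,.104,.106,0,0,0])):
    q,v=fit6([S],X,q0);print(n,q[:3],np.degrees(q[3:]))
print(ticket.sign_off())
E
```

```text
t: 23.55
position: [0.4356, 0.0178, 0.2136]
ee_rot: [0.201, -3.134, -0.0]
force: [0.3, -0.6, -0.7]
finger_gap: 0.0008
grasp_force: 0.0
obl [ 0.6847 -0.0478  0.1047] [ 7.5322  0.0424 -1.2163]
rnd [0.6644 0.105  0.106 ] [ 1.8237  0.2792 -0.8087]
the job is handed in; nothing more can be done
None
```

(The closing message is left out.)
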